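# Check the moisture of a sloped blank with a hand probe

## Robot

A 6-joint arm with a two-finger parallel gripper is mounted at the origin on the work surface. World frame = base frame: x ahead of the robot, y to its left, z up, the work surface at z = 0. Lengths are in m, angles in rad, forces in N, time in s.
With the tool pointing down it reaches from about 0.375 to 0.975 m from the base axis. Payload 3.8 kg.
Tool frame: the origin (TCP) lies midway between the tips of the shut fingers; the grasp point (between the pads) lies 19 mm behind it; x points along the fingers, y is the direction in which the jaws open and shut, and the axes are right-handed (so a half turn about x gives the same grasp; the last joint's range is limited). The gripper opens to 88 mm and grips with 3 to 60 N. Pads are 18 mm wide; open, the fingers measure 123 mm over their backs; the gripper's body (75 mm by 187 mm) begins 45 mm behind the grasp point.
Start: joints at [1.142, 0.264, 1.604, -0, 1.274, -0.037], TCP at [0.258, 0.624, 0.239] pointing down, gripper open.
Joint ranges: [-2.63, 2.63], [-0.94, 2.18], [0.31, 2.57], [-1.31, 4.45], [0, 2.66], [-2.55, 2.55]. Speed limits (rad/s): [2.57, 2.57, 3.14, 3.14, 3.14, 3.14].

## Interface

Orientations are given as a rotation vector (axis times angle).
In Python, from cell import manip, inverse_kinematics, cams, order gives the robot as it stands. Calls block until the motion is done:
- manip.move_pose(position, orientation): joint-space move of the TCP to a pose.
- manip.move_linear(position, rate=0.15, rot=None): straight line of the TCP; rot=None keeps the orientation; rate is the mean speed in m/s.
- manip.set_joints(angles): joint-space move.
- manip.set_gripper(opening, force=None): finger opening in m; force is the grip in N (None keeps the last); returns when the fingers have stopped.
- manip.dwell(seconds).
- inverse_kinematics(position, orientation): joint angles nearest the present ones, or None.
- manip.state(): the state.
- cams.capture(name): name is "scene" or "top"; returns a dict with "image" (400x640x3 uint8, blue, green, red), "z_map" (400x640 float32, m along the optical axis (not along the pixel's ray), 0 where there is no reading), "intrinsics" (3x3 intrinsics, pixels), "position" and "orientation" of the camera in the world. Camera axes: x right, y down, z forward; pixel columns grow to the right and rows downward; lengths in m; the calibration is good to about 2 mm. A picture is of the moment at which its call begins.
A pose or a line that the arm cannot do raises manip.IKError and nothing moves.
- order.close_job(): hands the job in, once; it reports no verdict.
The state is a dict: "clock": time; "joint_pos": joint angles; "joint_velocities": joint speeds; "tau": joint torques, N m; "tool_pos": TCP position; "tcp_rot": TCP orientation; "contact_force": force on the tool from outside, world axes, zero at the start; "moment": the same for the moment, N m; "gripper_width": finger opening in m.
Only numpy, scipy, OpenCV 4.12 (cv2) and the standard library are available. Lean on these libraries where they do the work, as an engineer would, in place of code of your own. Each camera call takes 0.05 s, during which the arm holds its last target.

## Task

First push the wooden sled along its two rods until it clicks over its catch and sits fully home against the end block on the robot's left. Then take the grey moisture probe out of its stand and press its spring tip lightly, square to the sloping face of the wooden blank, inside the pencilled ring, so that the tip is pushed about halfway in and never bottoms out. Finish while still holding the probe steady in place like that; leave the glue bottle, the turned finial and the sanding block alone.

Things in the scene. Friction and masses are not known exactly. Their poses are not given: they have to be found in the camera images.
- rail: Fixed slide: plywood board 140 x 320 x 12 mm, two steel rods along its y (tops 34 mm up, at x = +-45 mm), a dark block 54 mm high at each end. Origin on the bench, on the middle line; yaw within 0.2 rad of the world, z up. Board spans y = -180 to +140 mm. Home is the +y block (robot's left), inner face at y = +110 mm, with the small steel hump of the catch on the board on that side.
- sled (a joint): Position of the sled (plywood plate 124 x 120 mm, 34 to 48 mm above the bench, with a sloping bed that carries the blank) along the rail's +y axis, in m: 0 at the right end, 0.14 fully home at the left block. It starts between 0 and 0.05, keeps where it is left by friction of about 2 N; over the last 20 mm a spring catch has to be pushed over a hump (about 5 N in all) and then keeps it home.
- push_face (a point): Centre of the outer (-y) face of the upright push board at the sled's right side; this board is 80 mm wide (rail's x), 10 mm thick and stands 46 to 118 mm above the bench. The point is 70 mm above the bench. Its axes are the rail's axes; push it to +y. Moves with the sled.
- mark (a point): Centre of the pencilled ring (thin dark line, 20 mm across) on the upper face of the light wooden blank, 6 mm in x and 10 mm in y off the middle of that face (blank's axes). Its z axis is the outward normal of that face, which leans 0.35 rad (20 degrees) from vertical towards the robot (the rail's -x); its y axis is the rail's y. About 103 mm above the bench. Moves with the sled.
- blank: The light wooden blank itself, 100 x 90 x 22 mm, fixed on the sled. Origin at the centre of its underside, z square to its faces (outward normal of the marked face), y along the rail.
- probe: Hand moisture probe, 180 g, starting upright in the stand. Origin on its long axis at the lower end of the round steel nose (22 mm across, 30 mm long, z = 0 to 30 mm); above it the grey square handle 30 x 30 mm from z = 30 to 130 mm, sides along its x and y axes, dark glass window on top. z points up along the handle, away from the tip. In the stand its origin is 30 mm above the bench and the handle is free from 60 to 160 mm above the bench.
- probe_tip (a point): Lowest point of the probe's round-ended spring plunger (10 mm across), on the probe's axis, 14 mm beyond the nose (z = -14 mm in the probe's frame) when the spring is out. Moves up the axis as the plunger is pressed in.
- plunger (a joint): How far the probe's spring plunger is pressed in, in m: 0 fully out, 0.014 bottomed. Spring: about 1 N to start, then 0.35 N per mm (3.5 N at half travel).
- stand: Fixed dark wooden stand, 80 x 80 x 60 mm high, with a 26 mm hole straight through its middle that the probe's nose drops into; the handle's lower end rests on its top. Origin on the bench under its centre.
- glue: Bystander: white glue bottle, 58 mm across, 150 mm high, standing loose on the bench; origin at the centre of its underside.
- finial: Bystander: turned wooden finial, 66 mm across the foot, 115 mm high, standing loose; origin at the centre of its underside.
- sandblock: Bystander: cork sanding block 62 x 102 x 32 mm lying loose; origin at the centre of its underside.

How it is judged:
On the way, in this order (a step that is already met when the one before it is completed fails the run):
1. the sled is fully home at the left block (value of joint sled above 0.135 m), for 0.2 s.
2. with the sled home, the held probe's tip is pressed lightly on the ring, square to the face (value of joint sled above 0.135 m and distance between probe_tip and mark below 0.01 m and angle between the z axis of probe and the z axis of mark, either way round below 0.14 rad and value of joint plunger between 0.0025 and 0.0115 m and contact force between probe and blank between 0.8 and 10 N and contact force between the fingers and probe above 2 N and contact force between probe and stand below 0.05 N), for 0.2 s.
At the end, for the whole second after the job is handed in: Sled within 5 mm of home; the probe, gripped and clear of its stand, has its tip on the blank within 10 mm of the ring's centre, its axis within 0.14 rad of square to the face, plunger 2.5 to 11.5 mm in, contact force 0.8 to 10 N, all for a second (all of step 2); the arm keeps its last pose, push and grip.
It fails at once if the plunger is bottomed out on the blank (value of joint plunger above 0.0135 m and contact force between probe and blank above 1 N).
It fails at once if a bystander is disturbed (distance of any of glue, finial, sandblock from where it was at the start of the episode above 0.03 m or angle between any of glue, finial, sandblock's own z axis and vertical above 0.35 rad).
It also fails if it takes over 51 s, if anything falls off the work surface, if the arm or the gripper's body presses on something with over 40 N, if the wrist force passes 120 N, or if a joint passes its speed limit or range.

## Working session

There is one attempt and no reset: what is moved stays moved. The work goes in short steps, each a Python script; the robot and the scene stay as the last script left them, time stands still between calls to the robot, and variables do not carry over. Pictures are saved under pics/ and viewed, and the job is handed in when it is done.

```bash
ls; mkdir -p pics; python3 - <<'E'
from cell import manip,cams
import cv2,numpy as np
print(manip.state())
for n in("scene","top"):
    c=cams.capture(n); cv2.imwrite(f"pics/{n}0.png",c["image"]); np.savez(f"{n}0.npz",**c)
    print(n,c["intrinsics"],c["position"],c["orientation"])
E
```

```text
pics
{'clock': 0.0, 'joint_pos': array([ 1.14207787e+00,  2.64754076e-01,  1.60536992e+00, -3.19410166e-05,
        1.27368275e+00, -3.68678082e-02]), 'joint_velocities': array([-0.0002318 , -0.0005233 ,  0.00027986, -0.00011534,  0.00205565,
        0.00043953]), 'tau': array([ 6.67187705e-04, -5.02092648e+01, -3.56881070e+01,  7.28326477e-02,
        2.89447093e-02, -2.06739369e-04]), 'tool_pos': array([0.25747935, 0.62319798, 0.23738957]), 'tcp_rot': array([ 0.30570857,  1.54933218, -0.3091218 ]), 'contact_force': array([-0.70708277,  0.48327668, -0.8709819 ]), 'moment': array([ 0.0090335 , -0.04953426, -0.00497532]), 'gripper_width': 0.08794480257567583}
scene [[516.866962     0.         312.28417446]
 [  0.         516.866962   197.77229829]
 [  0.           0.           1.        ]] [0.95865715 0.54598166 0.9114216 ] [-0.87035048 -2.56969523  1.03043999]
top [[398.50871322   0.         312.12368019]
 [  0.         398.50871322 191.71000026]
 [  0.           0.           1.        ]] [ 0.44100266 -0.05523858  1.14282381] [-2.18332396  2.19741328 -0.0939093 ]
```

View pics/scene0.png

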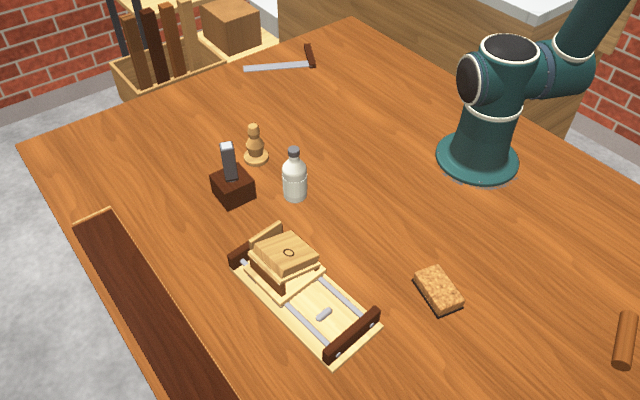

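View pics/top0.png

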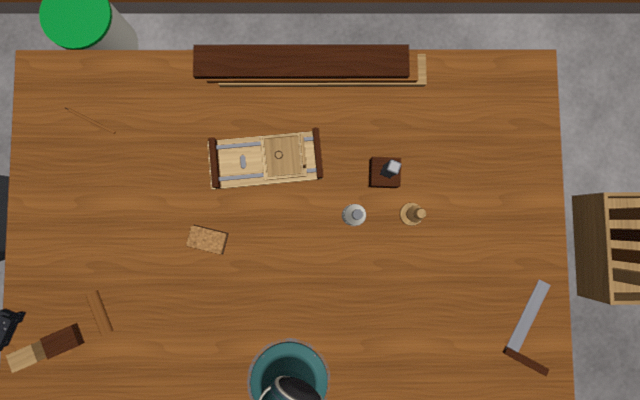

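The scene view shows the sled near the right-hand (−y) block, with the ring at about (289,253). The stand and probe are at about (230,175), the glue at (294,175) and the finial at (255,145). In the top view the rail spans u 210–320, the ring is near (279,155), the stand is at (385,172), the glue at (354,214) and the finial at (412,214). Next I'll enlarge both views and measure.

```bash
cat > h.py <<'E'
import numpy as np,cv2
from scipy.spatial.transform import Rotation as R
def cloud(c):
    z=c["z_map"];K=c["intrinsics"];v,u=np.mgrid[:400,:640]
    p=np.stack([(u-K[0,2])/K[0,0]*z,(v-K[1,2])/K[1,1]*z,z],-1)
    w=p@R.from_rotvec(c["orientation"]).as_matrix().T+c["position"]; w[z==0]=np.nan; return w
def ray(c,u,v,h):
    K=c["intrinsics"];d=R.from_rotvec(c["orientation"]).as_matrix()@np.array([(u-K[0,2])/K[0,0],(v-K[1,2])/K[1,1],1]);o=c["position"]
    return o+d*(h-o[2])/d[2]
def proj(c,p):
    K=c["intrinsics"];q=(np.atleast_2d(p)-c["position"])@R.from_rotvec(c["orientation"]).as_matrix();return (q@K.T)[:,:2]/q[:,2:]
E
python3 - <<'E'
from h import *
t=dict(np.load("top0.npz"));s=dict(np.load("scene0.npz"))
cv2.imwrite("pics/topz.png",cv2.resize(t["image"][120:240,190:450],None,fx=3,fy=3,interpolation=cv2.INTER_CUBIC))
cv2.imwrite("pics/scenez.png",cv2.resize(s["image"][110:380,200:400],None,fx=2.2,fy=2.2,interpolation=cv2.INTER_CUBIC))
for c,n,pts in((t,"t",[(279,155),(385,185),(393,168),(354,214),(419,214),(205,240),(216,165),(318,155),(450,120)]),(s,"s",[(289,253),(230,185),(227,147),(229,165),(294,152),(252,127),(440,285),(320,380)])):
    w=cloud(c)
    for u,v in pts: print(n,u,v,np.nanmedian(w[v-1:v+2,u-1:u+2].reshape(-1,3),0).round(4))
E
```

```text
t 279 155 [0.6142 0.0176 0.1025]
t 385 185 [ 0.5374 -0.269   0.0586]
t 393 168 [ 0.5709 -0.2701  0.1589]
t 354 214 [ 0.4572 -0.1724  0.1477]
t 419 214 [ 0.4567 -0.3461  0.1097]
t 205 240 [0.3901 0.2279 0.031 ]
t 216 165 [0.5962 0.1948 0.0501]
t 318 155 [ 0.622  -0.0864  0.0537]
t 450 120 [ 0.7321 -0.4762  0.    ]
s 289 253 [0.617  0.0245 0.1041]
s 230 185 [ 0.5919 -0.2492  0.0607]
s 227 147 [ 0.5791 -0.262   0.1611]
s 229 165 [ 0.5833 -0.2565  0.1142]
s 294 152 [ 0.4621 -0.1683  0.1497]
s 252 127 [ 0.4649 -0.3419  0.112 ]
s 440 285 [0.3915 0.2298 0.033 ]
s 320 380 [6.977e-01 2.284e-01 6.000e-04]
```

View pics/topz.png

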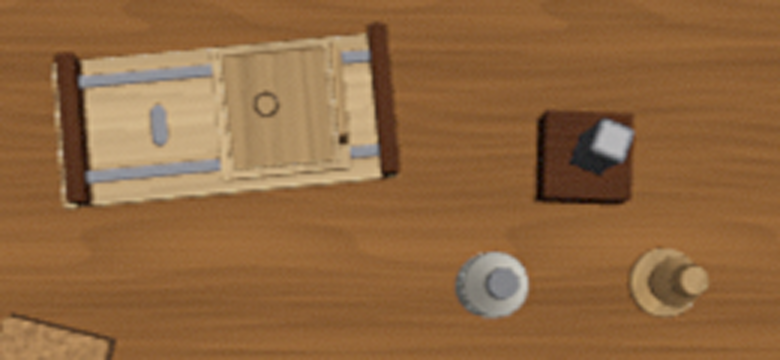

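View pics/scenez.png

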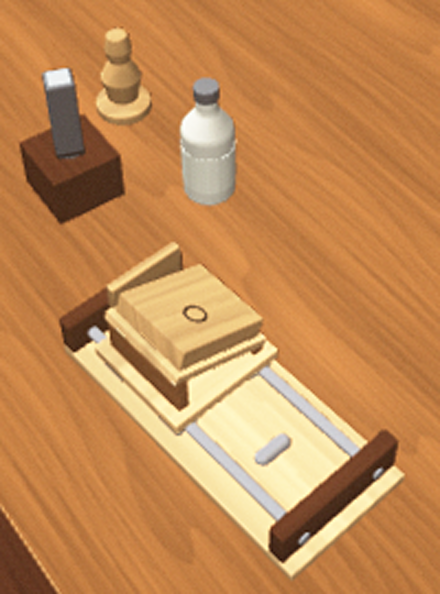

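```bash
python3 - <<'E'
from h import *
t=dict(np.load("top0.npz"));s=dict(np.load("scene0.npz"))
for c,n in((t,"top"),(s,"scene")):
    w=cloud(c);x,y,z=w[...,0],w[...,1],w[...,2]
    def rect(m,name):
        p=w[m]; r=cv2.minAreaRect(p[:,:2].astype(np.float32)); print(n,name,len(p),np.round(r[0],4),np.round(r[1],4),round(r[2],2),'z',p[:,2].min().round(3),p[:,2].max().round(3),np.median(p[:,2]).round(4))
    st=(abs(x-.565)<.09)&(abs(y+.26)<.09)
    rect(st&(z>.152),"probetop"); rect(st&(abs(z-.06)<.005),"standtop")
    ra=(abs(x-.61)<.13)&(y>-.12)&(y<.25)
    rect(ra&(abs(z-.012)<.004),"board"); rect(ra&(abs(z-.054)<.004)&(y>.15),"Lblock"); rect(ra&(abs(z-.054)<.004)&(y<-.065),"Rblock")
    rect(ra&(abs(z-.1175)<.003)&(y<-.03),"pushtop?")
    m=(ra&(z>.07)&(y<-.02)); 
    for lo in np.arange(.06,.13,.01):
        q=w[ra&(z>lo)&(z<=lo+.01)]; 
        if len(q): print(' z%.2f'%lo,len(q),q[:,:2].min(0).round(3),q[:,:2].max(0).round(3))
    # blank face fit
    im=c["image"]
    q=w[ra&(z>.085)&(abs(x-.61)<.035)&(abs(y-.015)<.035)]
    A=np.c_[q[:,:2],np.ones(len(q))]; k=np.linalg.lstsq(A,q[:,2],rcond=None)[0]; nn=np.array([-k[0],-k[1],1]);nn/=np.linalg.norm(nn); print('normal',nn.round(4),np.degrees(np.arccos(nn[2])).round(2),'dir',np.arctan2(-nn[1],-nn[0]).round(3), 'plane',k)
E
```

```text
top probetop 146 [ 0.5758 -0.273 ] [0.0305 0.0291] 70.19 z 0.154 0.164 0.1592
top standtop 583 [ 0.5429 -0.2809] [0.1624 0.0988] 14.41 z 0.055 0.065 0.0594
top board 2075 [0.6165 0.0734] [0.1401 0.3024] 5.19 z 0.008 0.016 0.0113
top Lblock 294 [0.6052 0.2024] [0.1392 0.0184] 5.06 z 0.05 0.057 0.0531
top Rblock 282 [ 0.631  -0.0859] [0.1395 0.0177] 5.19 z 0.05 0.058 0.0534
top pushtop? 106 [ 0.6275 -0.0436] [0.0789 0.0167] 8.94 z 0.115 0.12 0.1172
 z0.06 35 [ 0.564 -0.048] [0.606 0.056]
 z0.07 37 [ 0.564 -0.053] [0.626 0.058]
 z0.08 279 [ 0.563 -0.048] [0.679 0.059]
 z0.09 492 [ 0.574 -0.053] [0.678 0.063]
 z0.10 395 [ 0.588 -0.051] [0.673 0.057]
 z0.11 408 [ 0.588 -0.053] [0.667 0.056]
 z0.12 11 [ 0.587 -0.051] [0.658 0.006]
normal [-0.342  -0.0245  0.9394] 20.05 dir 0.072 plane [ 0.36406847  0.02608823 -0.12250819]
scene probetop 154 [ 0.5768 -0.2675] [0.0334 0.03  ] 69.63 z 0.152 0.165 0.16
scene standtop 696 [ 0.5478 -0.2627] [0.1791 0.1385] 87.75 z 0.055 0.065 0.0605
scene board 4011 [0.6236 0.0696] [0.1501 0.3284] 9.03 z 0.008 0.016 0.0127
scene Lblock 680 [0.6065 0.2065] [0.1398 0.0196] 5.46 z 0.05 0.058 0.0544
scene Rblock 182 [ 0.633  -0.0823] [0.1384 0.0206] 5.86 z 0.05 0.058 0.0542
scene pushtop? 164 [ 0.6282 -0.0422] [0.0812 0.0121] 6.05 z 0.115 0.12 0.118
 z0.06 161 [ 0.564 -0.03 ] [0.677 0.067]
 z0.07 185 [ 0.567 -0.033] [0.677 0.067]
 z0.08 358 [ 0.561 -0.042] [0.677 0.068]
 z0.09 788 [ 0.572 -0.042] [0.679 0.068]
 z0.10 769 [ 0.589 -0.043] [0.677 0.067]
 z0.11 733 [ 0.588 -0.051] [0.668 0.061]
 z0.12 37 [ 0.589 -0.046] [0.663 0.053]
normal [-0.339  -0.0299  0.9403] 19.9 dir 0.088 plane [ 0.36051202  0.03178468 -0.11895527]
```

```bash
cat >> h.py <<'E'
YAW=0.0905; O=np.array([0.6172,0.080,0.])
RR=R.from_euler('z',YAW).as_matrix()
def rail(x,y,z): return O+RR@np.array([x,y,z])
def ori(xt,yt):
    xt=np.array(xt,float);xt/=np.linalg.norm(xt);yt=np.array(yt,float);yt-=xt*(xt@yt);yt/=np.linalg.norm(yt)
    return R.from_matrix(np.c_[xt,yt,np.cross(xt,yt)]).as_rotvec()
E
python3 - <<'E'
from h import *
from cell import inverse_kinematics as ik,manip
print(R.from_rotvec(manip.state()["tcp_rot"]).as_matrix().round(2))
f=lambda q: None if q is None else np.round(q,2)
for sg in(1,-1):
    print(sg,f(ik(rail(0.005,-.155,.25),ori([0,0,-1],sg*RR[:,0]))),f(ik(rail(0.005,-.02,.072),ori([0,0,-1],sg*RR[:,0]))))
for a in(-20,70,160,250):
    a=np.radians(a);y=[np.cos(a),np.sin(a),0]
    print(a,f(ik([.576,-.27,.111],ori([0,0,-1],y))),f(ik([.575,.14,.2],ori([.342,.03,-.94],[np.cos(a),np.sin(a),0]))))
    for b in(0,45,90,135,180,225,270,315):
        pass
E
```

```text
[[-0.    0.38  0.92]
 [-0.    0.92 -0.38]
 [-1.   -0.   -0.  ]]
1 [-0.15  0.19  1.67  0.    1.28 -0.25] [ 0.06  0.32  1.86  0.    0.96 -0.03]
-1 None None
-0.3490658503988659 [-0.48  0.3   1.81 -0.    1.04 -0.13] [ 0.22 -0.07  2.08 -0.07  0.78  0.64]
1.2217304763960306 [-0.48  0.3   1.81  0.    1.04 -1.7 ] [ 0.22 -0.07  2.08 -0.07  0.78 -0.98]
2.792526803190927 None [ 0.22 -0.07  2.08 -0.07  0.78 -2.51]
4.363323129985824 [-0.48  0.3   1.81  0.    1.04  1.44] [ 0.22 -0.07  2.08 -0.07  0.78  2.16]
```

```bash
python3 - <<'E'
from h import *
from cell import manip,cams
o=ori([0,0,-1],RR[:,0])
manip.move_pose(rail(0.003,-.160,.25),o)
manip.set_gripper(0.0,20)
manip.move_linear(rail(0.003,-.160,.073),rate=.2)
s=manip.state();print(s["clock"],s["tool_pos"],s["contact_force"],s["gripper_width"])
for y in list(np.arange(-.15,-.03,.01)):
    manip.move_linear(rail(0.003,y,.073),rate=.06)
    s=manip.state();F=RR.T@s["contact_force"];print(round(s["clock"],2),round(y,4),((RR.T@(s["tool_pos"]-O))*1e3).round(1),F.round(2))
    if abs(F[1])>15: break
c=cams.capture("top");cv2.imwrite("pics/top1.png",cv2.resize(c["image"][100:240,190:450],None,fx=3,fy=3))
c=cams.capture("scene");cv2.imwrite("pics/scene1.png",c["image"])
E
```

```text
5.2417 [ 0.63582975 -0.07928823  0.07438536] [ 0.32954831 -0.3921159   0.79901521] 0.0007381004364695714
5.56 -0.15 [   3.6 -149.5   74.1] [-1.01  0.24  0.54]
5.88 -0.14 [   3.  -139.5   73. ] [0.59 0.58 0.24]
6.19 -0.13 [   2.9 -129.4   72.9] [-0.48  0.1   0.22]
6.51 -0.12 [   3.  -119.3   73. ] [-1.27 -0.21 -0.47]
6.83 -0.11 [   3.  -109.3   73. ] [ 0.04 -0.01 -0.27]
7.14 -0.1 [  3.  -99.3  73. ] [-0.1  -0.5  -0.04]
7.46 -0.09 [  3.  -89.3  73. ] [-1.28  0.67 -0.87]
7.78 -0.08 [  3.  -79.3  73. ] [0.09 0.12 0.52]
8.09 -0.07 [  3.  -69.3  73. ] [ 1.23 -0.86 -0.04]
8.41 -0.06 [  3.  -59.3  73. ] [-0.02  0.27  0.82]
8.72 -0.05 [  3.  -49.3  73. ] [ 0.38 -0.53 -0.67]
9.04 -0.04 [  3.  -39.3  73. ] [-0.12 -0.82 -0.13]
```

View pics/scene1.png

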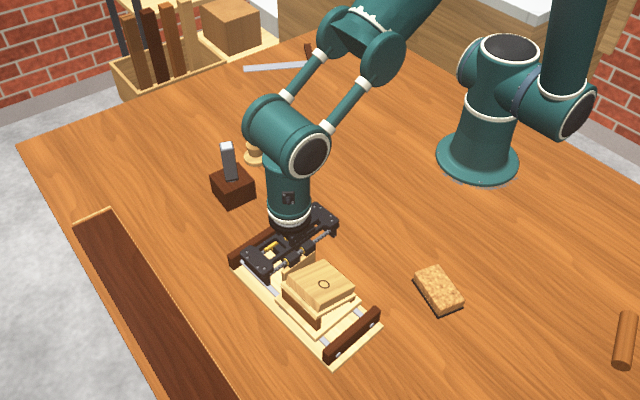

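The sled is moving with the fingers: the ring is now at (324,285), and about 20–25 mm of travel remains. I'll continue in small steps and watch the force.

```bash
python3 - <<'E'
from h import *
from cell import manip,cams
for y in list(np.arange(-.036,.004,.002)):
    manip.move_linear(rail(0.003,y,.073),rate=.05)
    s=manip.state();F=RR.T@s["contact_force"];print(round(s["clock"],2),round(y,4),((RR.T@(s["tool_pos"]-O))*1e3).round(1),F.round(2))
    if F[1]<-12: break
c=cams.capture("top");cv2.imwrite("pics/top2.png",cv2.resize(c["image"][100:240,190:450],None,fx=3,fy=3))
c=cams.capture("scene");cv2.imwrite("pics/scene2.png",cv2.resize(c["image"][180:380,200:420],None,fx=2.8,fy=2.8))
E
```

```text
9.39 -0.036 [  3.  -35.7  73. ] [-0.81 -0.7  -0.98]
9.64 -0.034 [  3.  -33.9  73. ] [ 0.29 -0.81 -0.13]
9.89 -0.032 [  3.  -31.9  73. ] [ 0.96 -2.14  1.05]
10.14 -0.03 [  3.  -29.9  73. ] [ 0.79 -1.56  0.13]
10.39 -0.028 [  3.  -28.5  73. ] [-0.21 -4.19  0.83]
10.64 -0.026 [  3.  -25.9  73. ] [-0.02 -2.87 -0.05]
10.89 -0.024 [  3.  -23.4  73. ] [-0.36 -1.07 -0.27]
11.14 -0.022 [  3.  -21.5  73. ] [ 0.74 -0.75 -0.55]
11.39 -0.02 [  3.  -19.4  73. ] [ 0.37 -0.14 -0.09]
11.64 -0.018 [  3.  -17.6  73. ] [ 0.41 -0.91 -0.54]
11.89 -0.016 [  3.  -15.7  73. ] [-0.11  0.38 -0.48]
12.14 -0.014 [  3.  -13.9  73. ] [ 0.25 -0.5   0.93]
12.39 -0.012 [  3.  -13.9  73. ] [-0.27 -7.64 -0.96]
12.64 -0.01 [  3.  -14.   73.1] [ -0.65 -13.9   -0.1 ]
```

View pics/scene2.png

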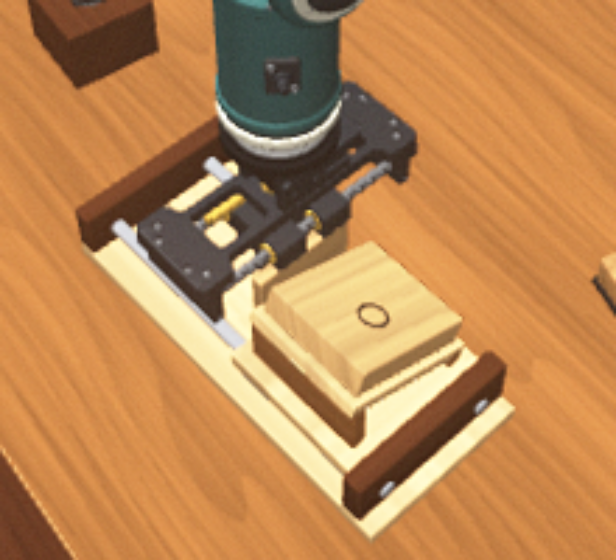

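The force peaked at the catch (−28 mm), then dropped, and rose hard at −13.9 mm, so the sled is home against the left block. Now I'll back off, raise the tool, re-measure the ring and go to the probe.

```bash
python3 - <<'E'
from h import *
from cell import manip,cams
manip.move_linear(rail(0.003,-.045,.075),rate=.15)
manip.move_linear(rail(0.003,-.045,.28),rate=.3)
a=np.radians(-20);o=ori([0,0,-1],[np.cos(a),np.sin(a),0])
manip.set_gripper(0.088,20)
manip.move_pose([.5763,-.2703,.27],o)
print(manip.state()["clock"])
for n in("top","scene"):
    c=cams.capture(n);np.savez(n+"3.npz",**c)
    u,v=(proj(c,rail(-.007,.06,.103))[0]).astype(int); im=c["image"]; print(n,u,v)
    cv2.imwrite(f"pics/{n}3.png",im)
    cv2.imwrite(f"pics/{n}3z.png",cv2.resize(im[v-40:v+40,u-50:u+50],None,fx=6,fy=6,interpolation=cv2.INTER_CUBIC))
    g=cv2.cvtColor(im,cv2.COLOR_BGR2GRAY).astype(int)
    w=cloud(c); p=g[v-12:v+12,u-12:u+12]; bg=cv2.medianBlur(g[v-30:v+30,u-30:u+30].astype(np.uint8),15)[18:42,18:42].astype(int)
    m=((bg-p)>25).astype(np.uint8); k,l,st,ce=cv2.connectedComponentsWithStats(m,connectivity=8)
    print(st[1:],ce[1:]); 
    for i in range(1,k):
        if st[i,4]>8:
            yy,xx=np.nonzero(l==i); cc=np.array([(xx.min()+xx.max())/2+u-12,(yy.min()+yy.max())/2+v-12]); print('ring',cc,ce[i]+[u-12,v-12])
            ui,vi=np.round(cc).astype(int); pt=np.nanmean(w[vi-1:vi+2,ui-1:ui+2].reshape(-1,3),0); print('3d',pt.round(4),'ray@.103',ray(c,*cc,.103).round(4),'rail',(RR.T@(pt-O)).round(4))
E
```

```text
16.4667
top 232 158
[[ 7  9  9  9 34]] [[10.85294118 13.11764706]]
ring [231. 159.] [230.85294118 159.11764706]
3d [0.6044 0.1437 0.1023] ray@.103 [0.6043 0.1436 0.103 ] rail [-0.007   0.0646  0.1023]
scene 330 289
[[ 9 11 13  9 47]] [[14.91489362 14.82978723]]
ring [333. 292.] [332.91489362 291.82978723]
3d [0.6049 0.1468 0.1033] ray@.103 [0.6047 0.1463 0.103 ] rail [-0.0062  0.0677  0.1033]
```

View pics/top3.png

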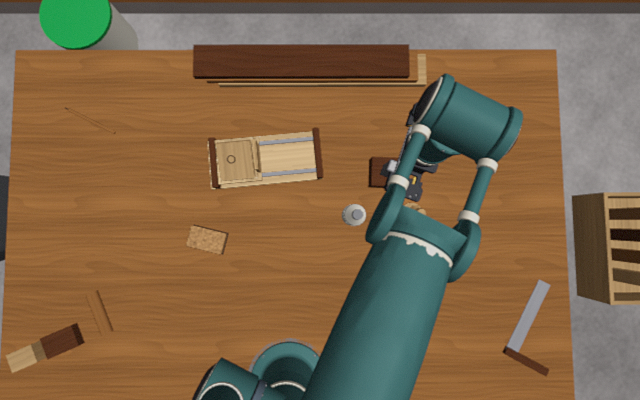

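View pics/scene3.png

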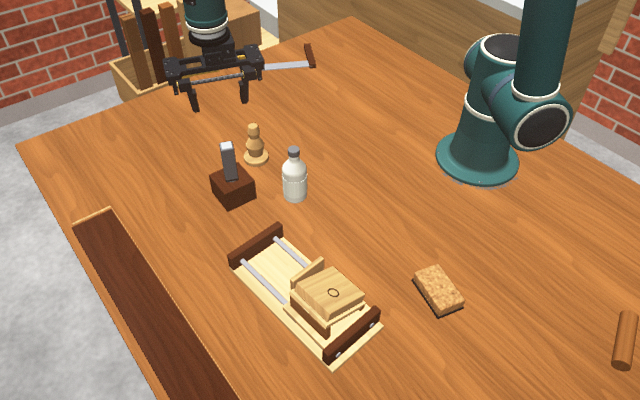

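The ring at home averages (0.6046, 0.1451, 0.103), with the two views 3 mm apart. That agrees with the push contact, since the face is 70 mm behind the mark. The open gripper is above the probe, so I'll descend and grip.

```bash
python3 - <<'E'
from h import *
from cell import manip,cams
s=dict(np.load("scene3.npz"));print(proj(s,[.5763,-.2703,.27]))
manip.move_linear([.5763,-.2703,.111],rate=.15)
st=manip.state();print(st["clock"],st["tool_pos"],st["contact_force"])
c=cams.capture("scene");cv2.imwrite("pics/scene4.png",cv2.resize(c["image"][60:230,150:330],None,fx=3.3,fy=3.3))
manip.set_gripper(0.0,35)
st=manip.state();print(st["clock"],st["tool_pos"],st["contact_force"].round(1),st["moment"].round(2),st["gripper_width"])
c=cams.capture("scene");cv2.imwrite("pics/scene5.png",cv2.resize(c["image"][60:230,150:330],None,fx=3.3,fy=3.3))
E
```

```text
[[219.51827553 104.49683659]]
17.775 [ 0.57718357 -0.27074521  0.11227039] [0.03719782 0.54392537 0.38050869]
18.7333 [ 0.57631148 -0.27031479  0.11089294] [-0.2 -0.5 -0.4] [-0.02  0.03 -0.01] 0.029589189327105622
```

View pics/scene5.png

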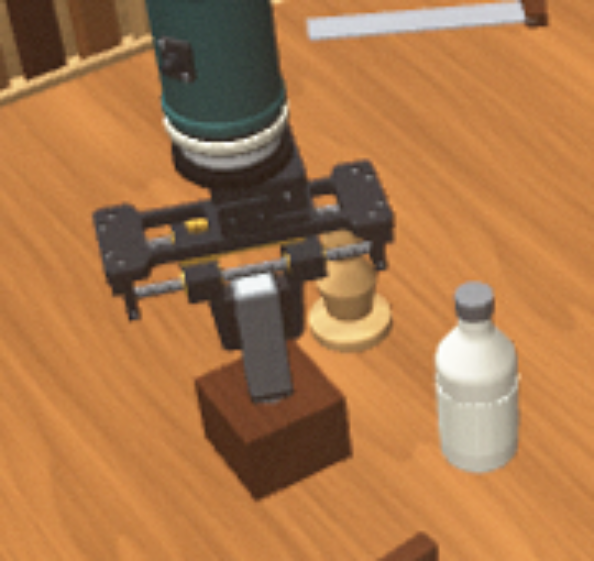

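Grip width is 29.6 mm, so the jaws are square on the handle sides, and there is no side load. I'll lift and hover 25 mm off the ring along its normal.

```bash
cat >> h.py <<'E'
N=RR@np.array([-np.sin(.35),0,np.cos(.35)])
MARK=np.array([.6046,.1451,.1030])
FO=ori(-N,[1,0,0])
L=.095
E
python3 - <<'E'
from h import *
from cell import manip,cams
manip.move_linear([.5763,-.2703,.29],rate=.2)
st=manip.state();print(st["clock"],st["contact_force"].round(2),st["gripper_width"])
manip.move_pose(MARK+N*(L+.08)+[0,0,.03],FO)
manip.move_linear(MARK+N*(L+.025),rate=.15)
st=manip.state();print(st["clock"],st["tool_pos"],(MARK+N*(L+.025)).round(4),st["contact_force"].round(2),st["moment"].round(2),st["gripper_width"])
tip=st["tool_pos"]-N*L
for n in("top","scene"):
    c=cams.capture(n);np.savez(n+"6.npz",**c); q=proj(c,[tip,MARK,tip+.044*N,tip+.144*N]);print(n,q.round(1)); u,v=q[0].astype(int);u0,v0=u-50,v-45
    cv2.imwrite(f"pics/{n}6.png",c["image"])
    im=cv2.resize(c["image"][v0:v0+80,u0:u0+100],None,fx=7,fy=7,interpolation=cv2.INTER_CUBIC)
    cv2.imwrite(f"pics/{n}6z.png",im); print(u0,v0)
E
```

```text
19.825 [-0.47  0.06 -2.59] 0.02958278559287613
22.05 [0.56429979 0.14110784 0.21632338] [0.5636 0.1414 0.2157] [-0.01  0.1  -0.06] [-0.05  0.29  0.02] 0.029963636772255633
top [[229.  160.5]
 [230.4 158.9]
 [226.2 164. ]
 [218.9 173.2]]
179 115
scene [[336.  281.5]
 [332.6 291.5]
 [342.9 263.3]
 [359.8 218.4]]
286 236
```

View pics/scene6z.png

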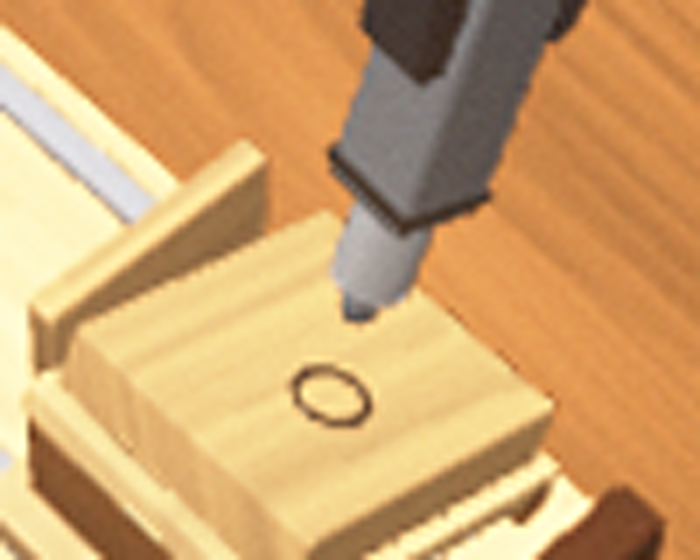

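View pics/top6z.png

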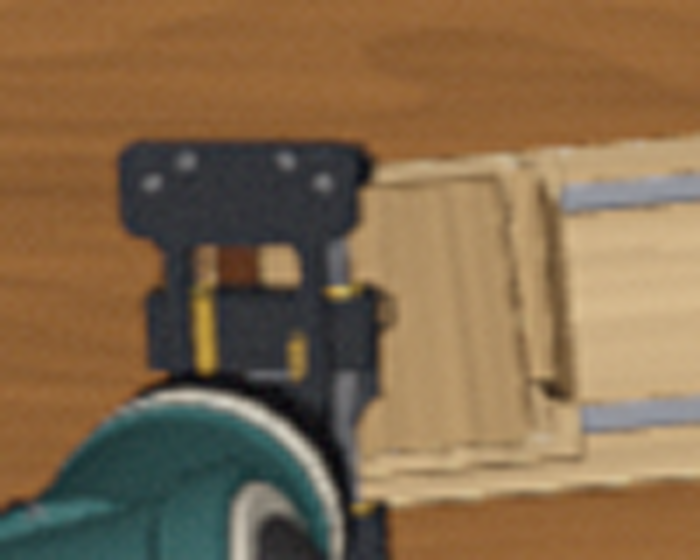

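View pics/scene6.png

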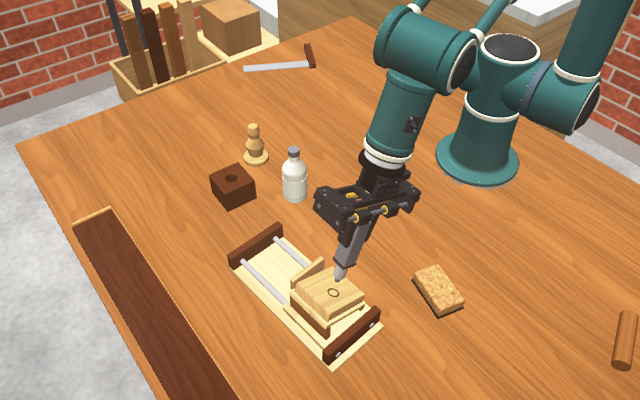

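In the scene view the tip is at (337.1,282) against a predicted (336,281.5). The ring is at (333.5,292) against (332.6,291.5). So the relative error is under 0.5 px, and the handle edges run parallel to the predicted axis. In the top view the gripper hides the ring. Next I'll press in steps, watching the force along the normal.

```bash
python3 - <<'E'
from h import *
from cell import manip,cams
def f(n=12):
    a=[]
    for _ in range(n):
        manip.dwell(.025); s=manip.state(); a.append(np.r_[s["contact_force"]@N,(s["tool_pos"]-MARK)@N-L,s["contact_force"]])
    return np.mean(a,0),np.std(a,0)[0]/n**.5
manip.move_linear(MARK+N*(L+.006),rate=.08)
b,e=f(20);print('base',b.round(3),e)
for d in(3,0,-1.5,-3,-4.5,-6):
    manip.move_linear(MARK+N*(L+d*1e-3),rate=.03)
    m,e=f();print(d,(m[1]*1e3).round(2),'dF',(m[0]-b[0]).round(2),e.round(2),(m[2:]-b[2:]).round(2))
    if m[0]-b[0]>3.6: break
print(manip.state()["clock"],manip.state()["gripper_width"])
c=cams.capture("scene");cv2.imwrite("pics/scene7.png",cv2.resize(c["image"][236:316,286:386],None,fx=7,fy=7,interpolation=cv2.INTER_CUBIC))
E
```

```text
base [-1.56   0.006  0.15  -0.205 -1.613] 0.1243149368302879
3 2.92 dF -0.15 0.12 [ 0.1   0.07 -0.12]
0 -0.06 dF -0.14 0.09 [-0.32  0.41 -0.25]
-1.5 -1.31 dF 1.3 0.11 [-0.16  0.45  1.34]
-3 -2.92 dF 1.6 0.13 [-0.02  0.28  1.71]
-4.5 -4.46 dF 2.44 0.09 [-0.28  0.4   2.51]
-6 -5.96 dF 2.88 0.1 [-0.38  0.11  2.93]
26.3333 0.02992076927891857
```

View pics/scene7.png

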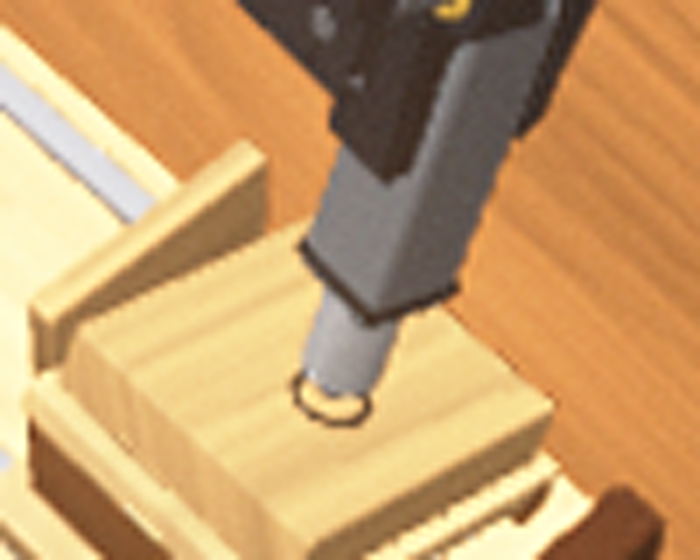

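```bash
python3 - <<'E'
from h import *
from cell import manip,cams
manip.move_linear(MARK+N*(L-.0072),rate=.03)
a=[]
for _ in range(20):
    manip.dwell(.025); s=manip.state(); a.append(np.r_[s["contact_force"]@N,(s["tool_pos"]-MARK)@N-L])
print('dF',np.mean(a,0)[0]+1.62,np.mean(a,0)[1],s["clock"],s["gripper_width"])
axis=R.from_rotvec(s["tcp_rot"]).as_matrix()[:,0]; print('axis err',np.arccos(-axis@N),'tip lateral',(s["tool_pos"]+axis*(L-.007)-MARK).round(4))
for n in ("scene","top"):
    c=cams.capture(n);np.savez(n+"8.npz",**c)
    if n=="scene": cv2.imwrite("pics/scene8.png",cv2.resize(c["image"][275:305,315:355],None,fx=18,fy=18,interpolation=cv2.INTER_NEAREST))
E
```

```text
dF 3.4016409429231746 -0.007155546630449533 27.1333 0.030252567561320567
axis err 0.00012974969615757798 tip lateral [ 0.0001  0.     -0.0001]
```

View pics/scene8.png

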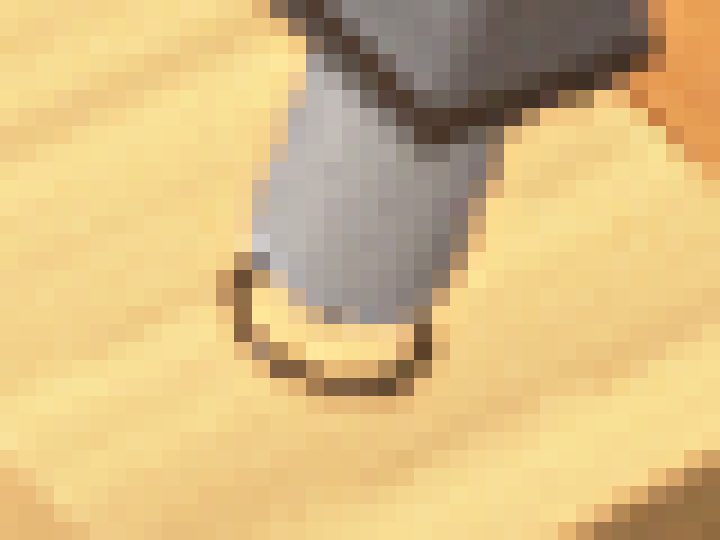

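The nose's lower ellipse is centred at about crop (349,265). Brought down 7 mm along the normal, that lands on about (332,315), which is the ring's centre. Force is 3.4 N and the axis matches the nominal normal, so I'm handing in.

```bash
python3 - <<'E'
from cell import manip,order
print(manip.state()["clock"],manip.state()["contact_force"]); print(order.close_job())
E
```

```text
27.2333 [ 0.31920499 -0.16549786  2.50799031]
the job is handed in; nothing more can be done
None
```

The job is handed in at 27.2 s of the 51 s allowed, with the arm still holding the probe pressed on the ring. No verdict is reported, so success rests on the checks below.

- **Sled:** I pushed it by its push board with the fingers shut. The force peaked at about 4 N over the catch, dropped off, then rose to 14 N with no further movement. The images also show the sled against the left block.
- **Probe:** I gripped it by the handle with 35 N (width 29.6–30.3 mm, no side load) and lifted it clear of the stand. I then tilted it onto the face's normal and lowered it in steps.
- **Press:** The last averaged push was 3.4 N, which puts the plunger about 7 mm in, half its travel. The tool axis was within 0.001 rad of the nominal face normal. The fitted plane gave 19.9–20.05° of tilt, against the 20° given.
- **Tip on the ring:** The scene image puts the tip within about 1–2 mm of the ring's centre.
- **Bystanders:** I moved well clear of the glue, finial and sanding block, and the pictures show none of them disturbed.

**Limits of the checks:**
- The two cameras disagreed by 3–7 mm in y, so I used their average; for the sled it agreed with the push contact.
- At the press, only the scene camera could check the tip, because the gripper hid the ring from above. The plunger itself was mostly hidden by the nose, so its depth comes from force and travel, not from an image.

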